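Clamp a glued block on a turned bowl in the screw press

ROBOT

A 6-joint arm with a two-finger parallel gripper is mounted at the origin on the work surface. World frame = base frame: x ahead of the robot, y to its left, z up, the work surface at z = 0. Lengths are in m, angles in rad, forces in N, time in s.
With the tool pointing down it reaches from about 0.225 to 0.875 m from the base axis. Payload 3.4 kg.
Tool frame: the origin (TCP) lies on the centre line of the jaws, within the pads' length; the fingertips stand 14 mm ahead of it and the grasp point (between the pads) lies 5 mm behind it; z points along the fingers, y is the line along which they close (so a half turn about z gives the same grasp; the last joint's range is limited). The gripper opens to 85 mm and grips with 20 to 120 N. Pads are 22 mm wide; open, the fingers measure 114 mm over their backs; the gripper's body (76 mm by 85 mm) begins 54 mm behind the grasp point. The pads swing forward as they close: fully open they stand 13 mm farther back than shut.
Start: joints at [1.126, 0.276, 1.505, -0, 1.361, -0.121], TCP at [0.183, 0.545, 0.245] pointing down, gripper open.
Joint ranges: [-2.89, 2.89], [-0.75, 2.08], [0.22, 2.7], [-1.18, 4.32], [0.11, 2.71], [-2.7, 2.7]. Speed limits (rad/s): [2.57, 2.57, 3.14, 3.14, 3.14, 3.14].

INTERFACE

Orientations are given as a unit quaternion [w, x, y, z].
In Python, from rig import manip, eyes gives the robot as it stands.
- The arm moves only by the shell command python3 -m creep 'ROWS' [FORCE]. ROWS is JSON, a list of rows, each a list of 5 numbers: the opening, from 0 (shut) to 1 (fully open), then the shift along the tool's x, y, z normalised to -1 to 1, where 1 is 0.5 m, then the turn about the tool's z normalised to -1 to 1, where 1 is 360 degrees. In form: [[fingers, dx, dy, dz, spin], ...]. A call has 1 to 10 rows; each row is the pose to reach, as a shift and turn from the pose commanded when the call began, along the tool's axes at that moment, turning the shorter way round; what a row does not reach only later rows make up. A row lasts 1/10 s, in which the tool goes at most 50 mm and 8.59 degrees, less where a joint would pass 70% of its speed; a pose out of reach is approached as far as the arm can. A call with a number of a shift or a turn outside -1 to 1 is refused whole. A call with a gripper value outside its range is refused whole. The fingers move at their own pace and stop on an object; FORCE is the grip in N (left out, the last holds). Time passes only in rows, so rows that repeat a pose let the fingers close. It gives the time, the measured TCP pose, the force, the opening and the grip force at its end, in the units of the state.
- manip.get_state(): the state, without advancing time (a new reading comes with each control period).
- eyes.get_image(name): name is "scene" or "top" or "wrist"; returns a dict with "frame" (384x512x3 uint8, red, green, blue), "fx", "fy", "cx", "cy" (pixels), "R" (3x3) and "t" (3): a world point X has camera coordinates R X + t. Camera axes: x right, y down, z forward; pixel columns grow to the right and rows downward; lengths in m; the calibration is good to about 2 mm. A picture is of the moment at which its call begins. There is no depth.
- manip.sign_off(): hands the job in; it is judged then, once.
Trained networks look in the newest picture that a camera, given by its name, has taken for a name from the list of things; names that differ only in an ending like _2 or _b are one class to them, and where a whole thing is asked for, a point or a joint stands for the part that bears it (a point fixed in the world has none). Each returns a list of dicts, best first, with "confidence" (0 to 1); they miss things now and then, are a little off and sometimes report something else, mostly with a low value. They report only what shows in the picture. A call takes as long as a camera call.
- eyes.regions_of(camera, label): "mask" (384x512 bool, what is visible of it) and "bbox" ([left, top, right, bottom] in pixels, round what is visible of it).
- eyes.place_of(camera, label): "centre" ([column, row] in pixels: a listed point, or the origin of a listed thing).
The state is a dict: "clock": time; "qpos": joint angles; "qd": joint speeds; "effort": joint torques, N m; "position": TCP position; "ee_rot": TCP orientation; "contact_force": force on the tool from outside, world axes, zero at the start; "moment": the same for the moment, N m; "width": finger opening in m; "gripper_force": force on a finger pad.
Only numpy, scipy, OpenCV 4.12 (cv2) and the standard library are available. Lean on these libraries where they do the work, as an engineer would, in place of code of your own. Each camera call takes 0.05 s, during which the arm holds its last target. There are 200 camera calls.

TASK

Push the carrier board with the upside-down bowl fully home against the stop of the screw press. Then wind the crank clockwise (seen from above) until the press pad just meets the glue block on the bowl, add a quarter of a turn more, no further, and let go of the crank. Leave the other things on the bench alone.

Things in the scene. Friction and masses are not known exactly. Their poses are not given: they have to be found in the camera images.
- press: Fixed bench screw press: two steel columns (22 mm thick, at y = +-88 mm) carry a grey beam (52 mm in x, 215 mm in y, 192 to 222 mm high). Origin: bench surface straight below the screw; z up, x the way the carrier is pushed home. The screw and crank axis is its z axis. Under the beam hangs the steel pad, 64 mm square; its height is not measured and differs each time, whatever the crank's angle
- bed: The press's fixed bed plate, 12 mm thick; same origin and axes as the press. Plate: x -200 to +90, y +-120 mm. Two guide rails, 12 mm high, inner faces at y = +-54 mm, x -130 to +70 mm. Stop block: near face at x = +60.5 mm
- hub (a point): Centre of the crank's hub on the screw axis, 251 mm above the bench. The crank turns here, neither rising nor sinking. Each turn clockwise from above lowers the pad 30 mm. With the carrier home the pad starts 8 to 36 mm above the glue block: contact after 0.28 to 1.2 turns. The screw stays where it is left
- crank_knob (a point): Middle of the crank's upright wooden knob (28 mm diameter, 60 mm high, spins freely on its pin), 287 mm above the bench, 70 mm from the screw axis on an arm whose top is 257 mm high; angle differs each time. Pushing it round takes 11 N (5 to 9 N left on stopping); once the pad meets the block about 5.5 N more within 0.03 turn, then 11 N more per turn (pad force 80 N, then 160 N per turn)
- carrier: Loose plywood board 240 x 100 x 18 mm on the bed between the rails, about 0.75 kg, with a bowl (120 mm wide, 60 mm high) fixed on it upside down and a glue block (56 mm square, 24 mm high) on that; block top 102 mm over the board's underside. Origin: underside, below the bowl; x towards the stop, board from x = -180 to +60 mm. Home: origin on the screw axis. Starts 35 to 65 mm short of home
- post (a point): On the axis of the carrier's square grip post (26 x 26 mm, 60 mm tall, on the board at carrier x = -155 mm, y = 0), 55 mm above the board's underside, 67 mm above the bench; the post's top is 90 mm above the bench. Sliding the carrier takes 4 to 10 N; the stop is rigid
- gouge: Bystander: loose turning gouge lying flat, wooden handle and steel blade, 280 mm long, 28 mm thick; leave alone. Origin: at the front end of the handle, underside
- vase: Bystander: loose dark wooden vase, 140 mm high, 90 mm across, upright; leave alone. Origin: centre of the underside
- glue: Bystander: loose white bottle, 150 mm high, 56 mm across, upright; leave alone. Origin: centre of the underside
- offcut: Bystander: loose wooden offcut 120 x 50 x 40 mm; leave alone. Origin: centre of the underside

How it is judged:
On the way, in this order (a step that is already met when the one before it is completed fails the run):
1. the carrier is home against the stop (within 4 mm along the press) with the pad still clear of it (x of carrier in the frame of press above -0.004 m and contact force between press and carrier below 10 N), for 0.1 s.
2. the pad has met the glue block and presses on it (over 60 N) (contact force between press and carrier above 60 N), for 0.1 s.
At the end, for the whole second after the job is handed in: The carrier stands at rest, home against the stop (within 4 mm), and the pad clamps the glue block with 104 to 136 N, which is 0.15 to 0.35 of a turn past first contact (a quarter turn gives 120 N) (x of carrier in the frame of press between -0.004 and 0.004 m and contact force between press and carrier between 104 and 136 N and linear speed of carrier below 0.01 m/s); the robot touches nothing.
It fails at once if the press is overtightened (over 155 N, almost half a turn past contact) (contact force between press and carrier above 155 N).
It fails at once if a bystander is pushed more than 30 mm (distance of any of gouge, vase, glue, offcut from where it was at the start of the episode above 0.03 m).
It fails at once if a bystander is tipped over (angle between any of vase, glue's own z axis and vertical above 0.5 rad).
It also fails if it takes over 72 s, if anything falls off the work surface, if the arm or the gripper's body presses on something with over 40 N, if the wrist force passes 120 N, or if a joint passes its speed limit or range.

## Working session

There is one attempt and no reset: what is moved stays moved. The work goes in short steps, Python scripts to look and compute and a shell command to move; the robot and the scene stay as the last step left them, time stands still between calls to the robot, and variables do not carry over. Pictures are saved under pics/ and viewed, at most 10 in all, crops included, and the job is handed in when it is done.

```bash
mkdir -p pics; cat > h.py <<'E'
import numpy as np, cv2
from rig import manip, eyes
def ray(im,px):
    d=np.array([(px[0]-im['cx'])/im['fx'],(px[1]-im['cy'])/im['fy'],1.]);R=np.array(im['R']);t=np.array(im['t'])
    return -R.T@t, R.T@d
def atz(im,px,z):
    c,d=ray(im,px); return c+d*(z-c[2])/d[2]
def proj(im,X):
    p=np.array(im['R'])@np.array(X)+np.array(im['t']); return np.array([p[0]/p[2]*im['fx']+im['cx'],p[1]/p[2]*im['fy']+im['cy']])
Z=dict(press=0,bed=0,hub=.251,crank_knob=.287,carrier=.012,post=.067,gouge=0,vase=0,glue=0,offcut=0)
E
python3 - <<'E'
from h import *
ims=[]
for c in ['scene','top']:
    im=eyes.get_image(c); ims.append(im['frame'])
    print(c,'cam',np.round(ray(im,(256,192))[0],3))
    for n,z in Z.items():
        for r in eyes.place_of(c,n)[:2]:
            print(n,round(r['confidence'],2),np.round(r['centre']),np.round(atz(im,r['centre'],z),4))
    cv2.imwrite(f'pics/{c}0.png',im['frame'][:,:,::-1])
print(manip.get_state())
E
```

```text
scene cam [1.163 0.385 0.858]
press 0.98 [243. 228.] [ 0.6167 -0.0216  0.    ]
bed 0.58 [243. 225.] [ 0.6069 -0.0307  0.    ]
hub 0.97 [240. 161.] [ 0.6036 -0.0395  0.251 ]
hub 0.5 [242. 225.] [0.7713 0.0918 0.251 ]
crank_knob 0.59 [219. 142.] [ 0.6101 -0.1018  0.287 ]
carrier 0.77 [257. 226.] [0.5922 0.0135 0.012 ]
post 0.58 [312. 232.] [0.5579 0.1742 0.067 ]
vase 0.88 [323. 326.] [0.7504 0.32   0.    ]
glue 0.6 [171. 158.] [ 0.5074 -0.4325  0.    ]
offcut 0.75 [133. 192.] [ 0.7076 -0.4116  0.    ]
top cam [ 0.549 -0.009  1.463]
press 0.85 [259. 186.] [ 0.6049 -0.0416  0.    ]
bed 0.57 [254. 186.] [ 0.6046 -0.0239  0.    ]
bed 0.56 [239. 188.] [0.5976 0.0245 0.    ]
hub 0.56 [257. 180.] [ 0.6108 -0.0304  0.251 ]
crank_knob 0.52 [283. 186.] [ 0.5941 -0.0995  0.287 ]
carrier 0.64 [240. 190.] [0.592 0.02  0.012]
post 0.66 [189. 199.] [0.5626 0.1781 0.067 ]
post 0.58 [367. 154.] [ 0.7024 -0.3809  0.067 ]
gouge 0.92 [119. 200.] [0.5614 0.4158 0.    ]
vase 0.68 [152. 140.] [0.7582 0.3088 0.    ]
glue 0.76 [379. 216.] [ 0.5046 -0.4353  0.    ]
{'clock': 1.1, 'qpos': array([ 1.12604271e+00,  2.75886208e-01,  1.50491124e+00,  3.74192900e-05,
        1.36071393e+00, -1.20976509e-01]), 'qd': array([-1.59887021e-03, -2.71413084e-05,  6.80319349e-04,  1.54269346e-03,
        1.42451369e-04, -1.13797663e-03]), 'effort': array([-2.54226507e-04, -4.16658819e+01, -2.46099544e+01, -9.81287985e-05,
        2.66386050e-04,  6.09480551e-06]), 'position': array([0.1829253 , 0.54514925, 0.2453314 ]), 'ee_rot': array([-6.22870239e-06,  1.61186205e-01,  9.86924012e-01,  4.41308616e-05]), 'contact_force': array([-0.25683209, -0.16943073, -0.24656189]), 'moment': array([-0.00767019,  0.05158223,  0.00490551]), 'gripper_force': 0.0, 'width': 0.0854417008846392}
```

View pics/scene0.png

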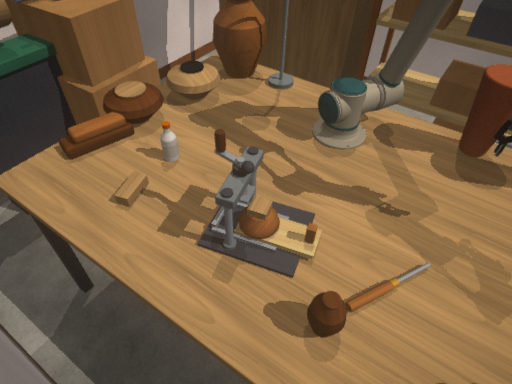

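View pics/top0.png

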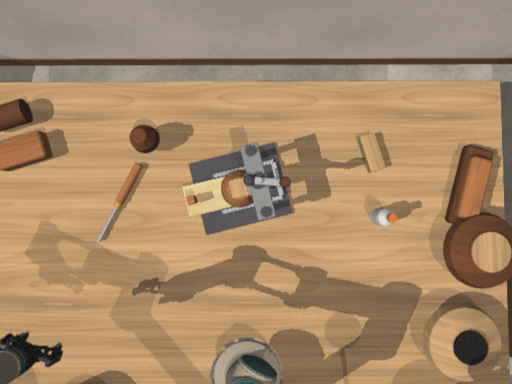

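Both views agree: the carrier (top view, about 240,190) slides towards −y, the post is at 189,199, the hub at 257,180 and the knob at about 285,184. I'll move over to behind the post, shut the fingers and look with the wrist camera.

```bash
python3 -m creep '[[0,-0.9,-0.384,0,0.167],[0,-0.9,-0.384,0,0.167],[0,-0.9,-0.384,0,0.167],[0,-0.9,-0.384,0,0.167],[0,-0.9,-0.384,0,0.167],[0,-0.9,-0.384,0,0.167],[0,-0.9,-0.384,0,0.167],[0,-0.9,-0.384,0,0.167],[0,-0.9,-0.384,0,0.167],[0,-0.9,-0.384,0,0.167]]' 40
python3 -m creep '[[0,0,0,0,0],[0,0,0,0,0]]'
python3 - <<'E'
from h import *
s=manip.get_state();print(s['position'],s['ee_rot'])
from scipy.optimize import least_squares
from scipy.spatial.transform import Rotation as Rt
obs={}
for c in ['scene','top','wrist']:
    im=eyes.get_image(c)
    cv2.imwrite(f'pics/{c}1.png',im['frame'][:,:,::-1])
    for n in ['hub','crank_knob','post','carrier','press']:
        for r in eyes.place_of(c,n)[:1]:
            p=atz(im,r['centre'],Z[n]); obs.setdefault(n,[]).append(p[:2]); print(c,n,round(r['confidence'],2),np.round(r['centre']),np.round(p,4))
    for r in eyes.regions_of(c,'bed')[:1]:
        if c!='scene': print('bed rect',r['confidence'],cv2.minAreaRect(np.argwhere(r['mask'])[:,::-1].astype(np.float32)))
    for r in eyes.regions_of(c,'carrier')[:1]:print('car',r['bbox'])
E
```

```text
clock: 2.1
position: [0.5506, 0.2177, 0.2454]
ee_rot: [0.0, 0.634, 0.773, 0.0]
contact_force: [-0.1, -0.0, -0.3]
width: -0.0003
gripper_force: 0.0
clock: 2.3
position: [0.5488, 0.2193, 0.2449]
ee_rot: [-0.001, 0.635, 0.773, -0.0]
contact_force: [-0.8, 0.1, -0.2]
width: -0.0001
gripper_force: 0.0
[0.54880135 0.21929629 0.24488509] [-5.97758431e-04  6.34689688e-01  7.72766844e-01 -2.18794887e-04]
scene hub 0.9 [238. 163.] [ 0.6128 -0.0394  0.251 ]
scene crank_knob 0.52 [223. 140.] [ 0.5974 -0.0994  0.287 ]
scene post 0.63 [312. 229.] [0.5493 0.1685 0.067 ]
scene carrier 0.7 [256. 227.] [0.5981 0.0139 0.012 ]
scene press 0.7 [243. 226.] [ 0.6109 -0.0255  0.    ]
top hub 0.65 [259. 179.] [ 0.6148 -0.0362  0.251 ]
top crank_knob 0.46 [287. 182.] [ 0.6051 -0.1086  0.287 ]
top post 0.62 [193. 200.] [0.5575 0.1675 0.067 ]
top carrier 0.84 [241. 190.] [0.5929 0.018  0.012 ]
top press 0.85 [259. 184.] [ 0.6101 -0.0426  0.    ]
bed rect 0.59 ((240.73532104492188, 187.44119262695312), (75.91365051269531, 91.43592834472656), 75.96376037597656)
car [182.8, 171.6, 251.8, 215.6]
wrist post 0.77 [260. 218.] [0.5603 0.1722 0.067 ]
wrist carrier 0.85 [265. 312.] [0.5974 0.0242 0.012 ]
wrist press 0.49 [264. 314.] [0.5993 0.0127 0.    ]
bed rect 0.56 ((260.6317138671875, 243.66116333007812), (73.39464569091797, 199.36868286132812), 87.61405944824219)
car [215.5, 179.3, 304.3, 335.5]
```

View pics/wrist1.png

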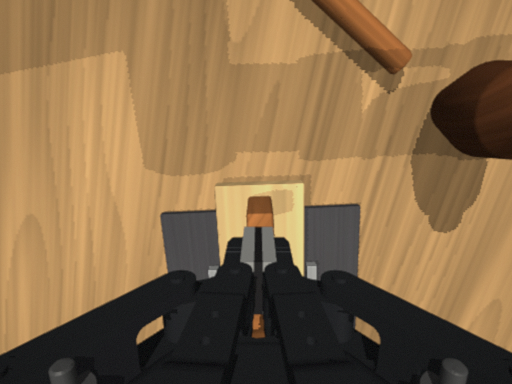

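The wrist view shows the post straight ahead of the shut fingers (about 260,212), with the bed turned about 2°. I'll align to that, go down behind the post, then push in steps while watching the force.

```bash
python3 -m creep '[[0,0.03,0,0,-0.006],[0,0.03,0,0.1,-0.006],[0,0.03,0,0.2,-0.006],[0,0.03,0,0.3,-0.006],[0,0.03,0,0.36,-0.006],[0,0.03,0,0.36,-0.006],[0,0.03,0,0.36,-0.006]]'
python3 -m creep '[[0,-0.02,0,0,0],[0,-0.04,0,0,0],[0,-0.06,0,0,0],[0,-0.07,0,0,0],[0,-0.07,0,0,0]]'
python3 -m creep '[[0,-0.01,0,0,0],[0,-0.02,0,0,0],[0,-0.03,0,0,0],[0,-0.04,0,0,0]]'
python3 -m creep '[[0,-0.006,0,0,0],[0,-0.012,0,0,0],[0,-0.018,0,0,0],[0,-0.024,0,0,0]]'
```

```text
clock: 4.2
position: [0.5459, 0.2355, 0.0656]
ee_rot: [-0.0, 0.619, 0.786, 0.0]
contact_force: [0.2, 0.1, 0.8]
width: -0.0001
gripper_force: 0.0
clock: 4.7
position: [0.5542, 0.1995, 0.0659]
ee_rot: [0.0, 0.62, 0.785, 0.0]
contact_force: [1.3, -0.7, -0.5]
width: -0.0001
gripper_force: 0.0
clock: 5.1
position: [0.5581, 0.183, 0.0656]
ee_rot: [-0.001, 0.619, 0.785, 0.001]
contact_force: [-0.7, 6.9, 3.3]
width: 0.0002
gripper_force: 3.2
clock: 5.5
position: [0.5608, 0.1715, 0.0656]
ee_rot: [-0.001, 0.619, 0.785, 0.001]
contact_force: [-1.6, 6.3, 2.5]
width: 0.0001
gripper_force: 3.2
```

```bash
python3 -m creep '[[0,-0.006,0,0,0],[0,-0.012,0,0,0],[0,-0.018,0,0,0],[0,-0.024,0,0,0]]'
python3 -m creep '[[0,-0.006,0,0,0],[0,-0.012,0,0,0],[0,-0.016,0,0,0]]'
python3 -m creep '[[0,-0.004,0,0,0],[0,-0.008,0,0,0]]'
python3 -m creep '[[0,-0.003,0,0,0],[0,-0.006,0,0,0]]'
```

```text
clock: 5.9
position: [0.5636, 0.1598, 0.0656]
ee_rot: [-0.001, 0.619, 0.785, 0.001]
contact_force: [-1.4, 6.4, 2.6]
width: -0.0001
gripper_force: 3.3
clock: 6.2
position: [0.5655, 0.152, 0.0656]
ee_rot: [-0.001, 0.619, 0.785, 0.001]
contact_force: [-2.0, 7.5, 0.9]
width: -0.0004
gripper_force: 3.3
clock: 6.4
position: [0.5663, 0.1482, 0.0656]
ee_rot: [-0.001, 0.619, 0.785, 0.001]
contact_force: [-1.8, 6.4, 2.1]
width: 0.0001
gripper_force: 3.3
clock: 6.6
position: [0.567, 0.1453, 0.0656]
ee_rot: [-0.001, 0.619, 0.785, 0.001]
contact_force: [-2.0, 6.7, 2.4]
width: -0.0
gripper_force: 3.3
```

```bash
python3 -m creep '[[0,-0.003,0,0,0],[0,-0.006,0,0,0]]'
python3 -m creep '[[0,-0.003,0,0,0],[0,-0.006,0,0,0]]'
python3 -m creep '[[0,-0.003,0,0,0],[0,-0.006,0,0,0]]'
```

```text
clock: 6.8
position: [0.5677, 0.1424, 0.0656]
ee_rot: [-0.001, 0.619, 0.785, 0.001]
contact_force: [-1.9, 5.8, 2.5]
width: 0.0003
gripper_force: 3.3
clock: 7.0
position: [0.5681, 0.1407, 0.0656]
ee_rot: [-0.002, 0.62, 0.785, 0.002]
contact_force: [-2.5, 12.4, 2.9]
width: -0.0002
gripper_force: 6.7
clock: 7.2
position: [0.5673, 0.1403, 0.0656]
ee_rot: [-0.005, 0.621, 0.784, 0.003]
contact_force: [-6.3, 20.4, 5.2]
width: 0.0002
gripper_force: 10.7
```

The force rose to 20 N at the predicted position, so the carrier is home. I'll back off, rise and go above the knob.

```bash
python3 -m creep '[[0,0.04,0,0,0],[0,0.08,0,0,0],[0,0.08,0,-0.1,0],[0,0.08,0,-0.2,0],[0,0.08,0,-0.3,0],[0,0.08,0,-0.4,0],[0,0.08,0,-0.5,0],[0,0.08,0,-0.61,0],[0,0.08,0,-0.61,0],[0,0.08,0,-0.61,0]]'
python3 -m creep '[[1,-0.1,0,0,0],[1,-0.2,0,0,0],[1,-0.3,-0.02,0,0],[1,-0.4,-0.044,0,0],[1,-0.5,-0.044,0,0],[1,-0.556,-0.044,0,0],[1,-0.556,-0.044,0,0],[1,-0.556,-0.044,0,0]]'
python3 - <<'E'
from h import *
s=manip.get_state();print(s['position'],s['ee_rot'],s['width'])
for c in ['scene','top','wrist']:
    im=eyes.get_image(c)
    cv2.imwrite(f'pics/{c}2.png',im['frame'][:,:,::-1])
    print(c,'knob expected',proj(im,(.602,-.102,.287)),'hub',proj(im,(.609,-.035,.251)),'tip',proj(im,s['position']))
    for n in ['hub','crank_knob','post','carrier']:
        for r in eyes.place_of(c,n)[:2]:
            p=atz(im,r['centre'],Z[n]); print(c,n,round(r['confidence'],2),np.round(r['centre']),np.round(p,4))
E
```

```text
clock: 8.2
position: [0.5608, 0.1734, 0.3722]
ee_rot: [0.001, 0.619, 0.785, 0.002]
contact_force: [-0.3, -0.3, 0.4]
width: 0.0001
gripper_force: 0.0
clock: 9.0
position: [0.603, -0.1025, 0.3675]
ee_rot: [-0.003, 0.62, 0.785, -0.001]
contact_force: [-0.1, 0.2, -0.6]
width: 0.0853
gripper_force: 0.0
[ 0.60297827 -0.10248757  0.3674972 ] [-2.59839644e-03  6.19775471e-01  7.84774596e-01 -6.69820094e-04] 0.08533743836192018
scene knob expected [220.80105265 140.90925411] hub [240.14713599 162.8856424 ] tip [218.67831422 114.50262772]
scene hub 0.74 [294. 221.] [0.6966 0.1768 0.251 ]
scene crank_knob 0.58 [220. 138.] [ 0.5922 -0.1109  0.287 ]
scene crank_knob 0.43 [386. 286.] [0.7569 0.3993 0.287 ]
scene post 0.57 [293. 223.] [0.5627 0.1146 0.067 ]
scene carrier 0.2 [218. 142.] [ 0.344  -0.3416  0.012 ]
top knob expected [284.11783065 182.69543493] hub [258.48101801 180.84214239] tip [286.87490164 180.80207978]
top hub 0.64 [258. 179.] [ 0.6129 -0.0343  0.251 ]
top post 0.87 [209. 197.] [0.567  0.1153 0.067 ]
top carrier 0.78 [257. 188.] [ 0.5973 -0.0354  0.012 ]
wrist knob expected [254.69463008 200.50185657] hub [285.11744001 104.5783393 ] tip [254.82729535 256.76763801]
wrist hub 0.89 [293. 102.] [ 0.6144 -0.0317  0.251 ]
wrist crank_knob 0.83 [258. 205.] [ 0.6052 -0.1046  0.287 ]
```

View pics/wrist2.png

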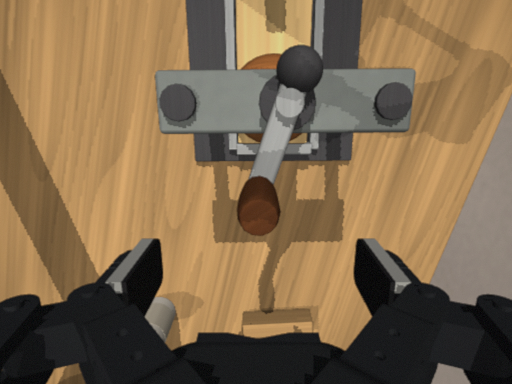

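View pics/scene2.png

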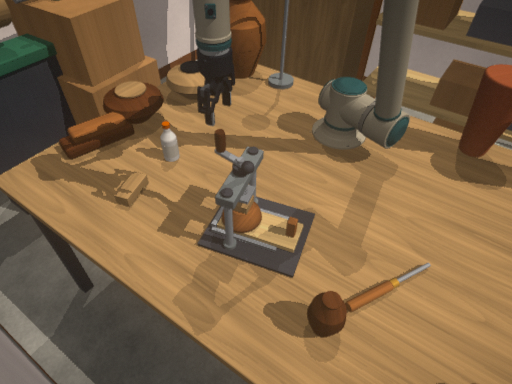

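The wrist view shows the hub at about 293,102 and the knob at 258,205 between the open fingers. That is consistent with the 70 mm arm and a knob angle near −96°. I'll go down and grip the knob lightly.

```bash
python3 -m creep '[[1,-0.003,0.002,0.05,0],[1,-0.003,0.002,0.1,0],[1,-0.003,0.002,0.155,0],[1,-0.003,0.002,0.155,0]]' 35
python3 -m creep '[[0,0,0,0,0],[0,0,0,0,0],[0,0,0,0,0],[0,0,0,0,0],[0,0,0,0,0],[0,0,0,0,0],[0,0,0,0,0],[0,0,0,0,0]]' 35
python3 - <<'E'
from h import *
s=manip.get_state();print(s['position'],s['ee_rot'],s['width'])
for c in ['wrist','top','wrist']:
    im=eyes.get_image(c)
    for n in ['hub','crank_knob']:
        for r in eyes.place_of(c,n)[:1]:
            p=atz(im,r['centre'],Z[n]); print(c,n,round(r['confidence'],2),np.round(r['centre']),np.round(p,4))
# circle rows
q=np.array(s['ee_rot']);from scipy.spatial.transform import Rotation as R
T=R.from_quat(q,scalar_first=True).as_matrix()
hub=np.array([.612,-.034])
for rowdeg in [5]:
    pass
E
```

```text
clock: 10.15
position: [0.6028, -0.1028, 0.2888]
ee_rot: [-0.004, 0.619, 0.785, -0.002]
contact_force: [-0.0, 0.5, -0.3]
width: 0.0852
gripper_force: 0.0
clock: 10.95
position: [0.6046, -0.1037, 0.2943]
ee_rot: [0.001, 0.619, 0.785, -0.0]
contact_force: [-2.0, -0.1, 6.1]
width: 0.0276
gripper_force: 34.9
[ 0.60463978 -0.10372959  0.29433013] [ 6.99807139e-04  6.19234708e-01  7.85205597e-01 -2.38795339e-04] 0.027581384600801187
wrist hub 0.66 [302. 101.] [ 0.6115 -0.0333  0.251 ]
wrist crank_knob 0.55 [259. 253.] [ 0.6058 -0.1044  0.287 ]
top hub 0.56 [259. 180.] [ 0.6127 -0.0367  0.251 ]
wrist crank_knob 0.73 [261. 250.] [ 0.6064 -0.1029  0.287 ]
```

```bash
cat > c.py <<'E'
import sys,json
from h import *
from scipy.spatial.transform import Rotation as R
# a0: angle swept so far (deg, commanded), step per row, rows, calls
def table(a0,step,n,calls,th0=-96.0,r=.07):
    T=R.from_quat([0,.6195,.785,0],scalar_first=True).as_matrix()
    P=lambda a: r*np.array([np.cos(np.radians(th0-a)),np.sin(np.radians(th0-a)),0])
    for k in range(calls):
        b=a0+k*n*step
        print(b,json.dumps([[0]+np.round((T.T@(P(b+step*(i+1))-P(b)))[:2]/.5,3).tolist()+[0,0] for i in range(n)]))
def st():
    s=manip.get_state();p=s['position'][:2]-np.array([.612,-.034]);f=np.array(s['contact_force'])
    u=p/np.linalg.norm(p);t=np.array([u[1],-u[0]])
    print('swept',round((-96-np.degrees(np.arctan2(p[1],p[0])))%360,1),'r',round(np.linalg.norm(p)*1e3,1),'resist',round(-f[:2]@t,1),'radial',round(f[:2]@u,1),'fz',round(f[2],1),s['position'],s['clock'])
if __name__=='__main__':
    if len(sys.argv)>1: table(*[int(float(v)) for v in sys.argv[1:]])
    else: st()
E
python3 c.py; python3 c.py 0 5 6 3
```

```text
swept 0.0 r 70.1 resist -2.2 radial 1.3 fz 6.9 [ 0.604625   -0.10371432  0.29427499] 11.4
0 [[0, 0.005, -0.011, 0, 0], [0, 0.01, -0.022, 0, 0], [0, 0.017, -0.033, 0, 0], [0, 0.024, -0.042, 0, 0], [0, 0.032, -0.051, 0, 0], [0, 0.041, -0.06, 0, 0]]
30 [[0, 0.01, -0.008, 0, 0], [0, 0.02, -0.014, 0, 0], [0, 0.031, -0.02, 0, 0], [0, 0.042, -0.025, 0, 0], [0, 0.053, -0.029, 0, 0], [0, 0.065, -0.031, 0, 0]]
60 [[0, 0.012, -0.002, 0, 0], [0, 0.024, -0.002, 0, 0], [0, 0.036, -0.002, 0, 0], [0, 0.049, -0.0, 0, 0], [0, 0.061, 0.002, 0, 0], [0, 0.072, 0.006, 0, 0]]
```

```bash
python3 -m creep '[[0,0.005,-0.011,-0.006,0],[0,0.01,-0.022,-0.006,0],[0,0.017,-0.033,-0.006,0],[0,0.024,-0.042,-0.006,0],[0,0.032,-0.051,-0.006,0],[0,0.041,-0.06,-0.006,0]]' >/dev/null; python3 c.py
python3 -m creep '[[0,0.01,-0.008,0,0],[0,0.02,-0.014,0,0],[0,0.031,-0.02,0,0],[0,0.042,-0.025,0,0],[0,0.053,-0.029,0,0],[0,0.065,-0.031,0,0]]'>/dev/null; python3 c.py; python3 c.py 90 5 3 8
```

```text
swept 26.4 r 70.7 resist 11.7 radial 2.2 fz -8.5 [ 0.57413135 -0.09374285  0.29448622] 12.0
swept 56.5 r 71.3 resist 11.2 radial 5.1 fz -6.5 [ 0.54881635 -0.06694239  0.29447562] 12.6
90 [[0, 0.011, 0.005, 0, 0], [0, 0.022, 0.01, 0, 0], [0, 0.033, 0.017, 0, 0]]
105 [[0, 0.01, 0.007, 0, 0], [0, 0.019, 0.016, 0, 0], [0, 0.027, 0.024, 0, 0]]
120 [[0, 0.008, 0.01, 0, 0], [0, 0.014, 0.02, 0, 0], [0, 0.02, 0.031, 0, 0]]
135 [[0, 0.005, 0.011, 0, 0], [0, 0.009, 0.023, 0, 0], [0, 0.011, 0.035, 0, 0]]
150 [[0, 0.002, 0.012, 0, 0], [0, 0.002, 0.024, 0, 0], [0, 0.002, 0.036, 0, 0]]
165 [[0, -0.001, 0.012, 0, 0], [0, -0.004, 0.024, 0, 0], [0, -0.008, 0.036, 0, 0]]
180 [[0, -0.005, 0.011, 0, 0], [0, -0.01, 0.022, 0, 0], [0, -0.017, 0.033, 0, 0]]
195 [[0, -0.007, 0.01, 0, 0], [0, -0.016, 0.019, 0, 0], [0, -0.024, 0.027, 0, 0]]
```

Tracking is clean, with a baseline resistance of about 11.5 N. I'll carry on to 90°, then go in 15° steps.

```bash
python3 -m creep '[[0,0.012,-0.002,0.003,0],[0,0.024,-0.002,0.003,0],[0,0.036,-0.002,0.003,0],[0,0.049,0,0.003,0],[0,0.061,0.002,0.003,0],[0,0.072,0.006,0.003,0]]' >/dev/null; python3 c.py
python3 -m creep '[[0,0.011,0.005,0,0],[0,0.022,0.01,0,0],[0,0.033,0.017,0,0]]' >/dev/null; python3 c.py
python3 -m creep '[[0,0.01,0.007,0,0],[0,0.019,0.016,0,0],[0,0.027,0.024,0,0]]' >/dev/null; python3 c.py
python3 -m creep '[[0,0.008,0.01,0,0],[0,0.014,0.02,0,0],[0,0.02,0.031,0,0]]' >/dev/null; python3 c.py
```

```text
swept 86.6 r 71.4 resist 10.1 radial 6.6 fz 2.5 [ 0.54067945 -0.03074983  0.29433204] 13.2
swept 102.0 r 71.4 resist 10.9 radial 5.2 fz 2.5 [ 0.54414546 -0.01193707  0.29434266] 13.5
swept 117.1 r 71.2 resist 10.9 radial 3.3 fz 3.8 [0.55234465 0.00490269 0.29434535] 13.8
swept 132.2 r 71.0 resist 10.5 radial 2.6 fz 4.3 [0.56466682 0.0189286  0.29435286] 14.1
```

```bash
python3 -m creep '[[0,0.005,0.011,0,0],[0,0.009,0.023,0,0],[0,0.011,0.035,0,0]]' >/dev/null; python3 c.py
python3 -m creep '[[0,0.002,0.012,0,0],[0,0.002,0.024,0,0],[0,0.002,0.036,0,0]]' >/dev/null; python3 c.py
python3 -m creep '[[0,-0.001,0.012,0,0],[0,-0.004,0.024,0,0],[0,-0.008,0.036,0,0]]' >/dev/null; python3 c.py; python3 c.py 180 5 3 14
```

```text
swept 147.3 r 70.7 resist 11.0 radial 3.0 fz 4.8 [0.58028158 0.02914937 0.29435033] 14.4
swept 162.1 r 70.4 resist 10.7 radial -0.3 fz 4.4 [0.59747186 0.03483406 0.2943244 ] 14.7
swept 177.1 r 70.0 resist 10.8 radial -0.6 fz 3.6 [0.61581503 0.03587628 0.29434898] 15.0
180 [[0, -0.005, 0.011, 0, 0], [0, -0.01, 0.022, 0, 0], [0, -0.017, 0.033, 0, 0]]
195 [[0, -0.007, 0.01, 0, 0], [0, -0.016, 0.019, 0, 0], [0, -0.024, 0.027, 0, 0]]
210 [[0, -0.01, 0.008, 0, 0], [0, -0.02, 0.014, 0, 0], [0, -0.031, 0.02, 0, 0]]
225 [[0, -0.011, 0.005, 0, 0], [0, -0.023, 0.009, 0, 0], [0, -0.035, 0.011, 0, 0]]
240 [[0, -0.012, 0.002, 0, 0], [0, -0.024, 0.002, 0, 0], [0, -0.036, 0.002, 0, 0]]
255 [[0, -0.012, -0.001, 0, 0], [0, -0.024, -0.004, 0, 0], [0, -0.036, -0.008, 0, 0]]
270 [[0, -0.011, -0.005, 0, 0], [0, -0.022, -0.01, 0, 0], [0, -0.033, -0.017, 0, 0]]
285 [[0, -0.01, -0.007, 0, 0], [0, -0.019, -0.016, 0, 0], [0, -0.027, -0.024, 0, 0]]
300 [[0, -0.008, -0.01, 0, 0], [0, -0.014, -0.02, 0, 0], [0, -0.02, -0.031, 0, 0]]
315 [[0, -0.005, -0.011, 0, 0], [0, -0.009, -0.023, 0, 0], [0, -0.011, -0.035, 0, 0]]
330 [[0, -0.002, -0.012, 0, 0], [0, -0.002, -0.024, 0, 0], [0, -0.002, -0.036, 0, 0]]
345 [[0, 0.001, -0.012, 0, 0], [0, 0.004, -0.024, 0, 0], [0, 0.008, -0.036, 0, 0]]
360 [[0, 0.005, -0.011, 0, 0], [0, 0.01, -0.022, 0, 0], [0, 0.017, -0.033, 0, 0]]
375 [[0, 0.007, -0.01, 0, 0], [0, 0.016, -0.019, 0, 0], [0, 0.024, -0.027, 0, 0]]
```

```bash
python3 -m creep '[[0,-0.005,0.011,0,0],[0,-0.01,0.022,0,0],[0,-0.017,0.033,0,0]]' >/dev/null; python3 c.py
python3 -m creep '[[0,-0.007,0.01,0,0],[0,-0.016,0.019,0,0],[0,-0.024,0.027,0,0]]' >/dev/null; python3 c.py
python3 -m creep '[[0,-0.01,0.008,0,0],[0,-0.02,0.014,0,0],[0,-0.031,0.02,0,0]]' >/dev/null; python3 c.py
python3 -m creep '[[0,-0.011,0.005,0,0],[0,-0.023,0.009,0,0],[0,-0.035,0.011,0,0]]' >/dev/null; python3 c.py
```

```text
swept 192.2 r 69.6 resist 11.5 radial -2.4 fz 4.3 [0.6337548  0.03208486 0.29433169] 15.3
swept 207.0 r 69.3 resist 10.1 radial -3.8 fz 4.4 [0.64973296 0.02408257 0.29434632] 15.6
swept 221.8 r 69.0 resist 11.0 radial -5.1 fz 4.1 [0.66307518 0.01238535 0.29436585] 15.9
swept 236.6 r 68.7 resist 10.4 radial -4.9 fz 3.6 [ 0.67301392 -0.00238946  0.29435702] 16.2
```

```bash
python3 -m creep '[[0,-0.012,0.002,0,0],[0,-0.024,0.002,0,0],[0,-0.036,0.002,0,0]]' >/dev/null; python3 c.py
python3 -m creep '[[0,-0.012,-0.001,0,0],[0,-0.024,-0.004,0,0],[0,-0.036,-0.008,0,0]]' >/dev/null; python3 c.py
python3 -m creep '[[0,-0.011,-0.005,0,0],[0,-0.022,-0.01,0,0],[0,-0.033,-0.017,0,0]]' >/dev/null; python3 c.py
```

```text
swept 251.0 r 68.6 resist 10.0 radial -6.1 fz 3.2 [ 0.67886948 -0.01859278  0.29435483] 16.5
swept 265.9 r 68.5 resist 11.9 radial -5.0 fz 2.4 [ 0.68046052 -0.03626477  0.29436737] 16.8
swept 281.0 r 68.5 resist 10.0 radial -4.4 fz 0.7 [ 0.67754477 -0.05397892  0.29436541] 17.1
```

```bash
python3 -c "
from h import *
im=eyes.get_image('scene');cv2.imwrite('pics/s3.png',cv2.resize(im['frame'][130:270,180:330,::-1],None,fx=4,fy=4,interpolation=cv2.INTER_CUBIC))"
```

```text
(no output)
```

View pics/s3.png

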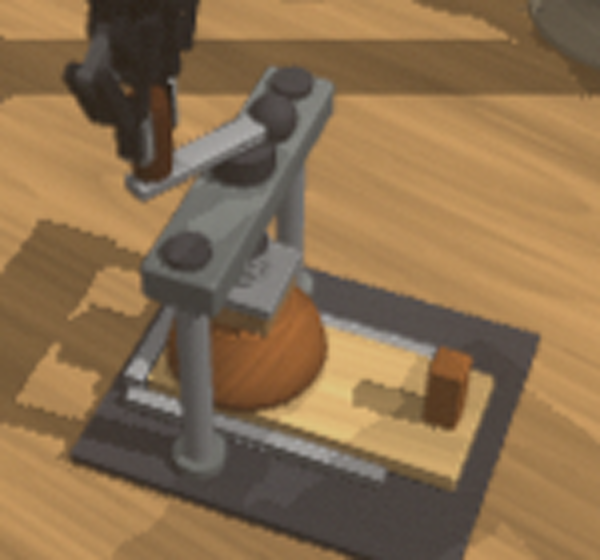

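The pad (crop 265,280) sits close above the glue block (245,318) but isn't pressing yet. I'll continue.

```bash
python3 -m creep '[[0,-0.01,-0.007,0,0],[0,-0.019,-0.016,0,0],[0,-0.027,-0.024,0,0]]' >/dev/null; python3 c.py
python3 -m creep '[[0,-0.008,-0.01,0,0],[0,-0.014,-0.02,0,0],[0,-0.02,-0.031,0,0]]' >/dev/null; python3 c.py
python3 -m creep '[[0,-0.005,-0.011,0,0],[0,-0.009,-0.023,0,0],[0,-0.011,-0.035,0,0]]' >/dev/null; python3 c.py
```

```text
swept 293.6 r 68.6 resist 16.5 radial -2.3 fz -0.3 [ 0.67163869 -0.06791079  0.29438382] 17.45
swept 308.6 r 68.8 resist 17.4 radial -0.6 fz -2.9 [ 0.66102498 -0.08229614  0.29441231] 17.75
swept 323.6 r 69.1 resist 18.1 radial -0.3 fz -3.8 [ 0.64695089 -0.0936356   0.29444381] 18.05
```

Resistance rose by 5.5 N between 281° and 293°, so contact was at about 282°. The target is about 372°.

```bash
python3 -m creep '[[0,-0.002,-0.012,0,0],[0,-0.002,-0.024,0,0],[0,-0.002,-0.036,0,0]]' >/dev/null; python3 c.py
python3 -m creep '[[0,0.001,-0.012,0,0],[0,0.004,-0.024,0,0],[0,0.008,-0.036,0,0]]' >/dev/null; python3 c.py
python3 -m creep '[[0,0.005,-0.011,0,0],[0,0.01,-0.022,0,0],[0,0.01,-0.022,0,0],[0,0.01,-0.022,0,0]]' >/dev/null; python3 c.py
```

```text
swept 338.3 r 69.5 resist 17.8 radial -0.2 fz -6.0 [ 0.63082905 -0.10092255  0.29448598] 18.35
swept 353.1 r 69.9 resist 18.0 radial 1.5 fz -6.6 [ 0.61304946 -0.1039092   0.29447747] 18.65
swept 3.9 r 70.2 resist 15.0 radial 0.8 fz -6.1 [ 0.59992104 -0.10318244  0.29443306] 19.05
```

```bash
python3 -m creep '[[0,0.005,-0.01,0,0],[0,0.008,-0.014,0,0],[0,0.008,-0.014,0,0],[0,0.008,-0.014,0,0]]' >/dev/null; python3 c.py
python3 -m creep '[[1,0,0,0,0],[1,0,0,0,0],[1,0,0,0,0],[1,0,0,0,0],[1,0,0,0,0],[1,0,0,0,0],[1,0,0,0,0]]'
python3 -m creep '[[1,0,0,-0.06,0],[1,0,0,-0.12,0],[1,0,0,-0.2,0],[1,0,0,-0.2,0],[1,0,0,-0.2,0]]'
python3 - <<'E'
from h import *
im=eyes.get_image('wrist')
for n in ['hub','crank_knob']:
    for r in eyes.place_of('wrist',n)[:1]: print(n,r['confidence'],atz(im,r['centre'],Z[n]))
im=eyes.get_image('scene');cv2.imwrite('pics/s4.png',cv2.resize(im['frame'][110:260,160:330,::-1],None,fx=4,fy=4))
E
```

```text
swept 9.8 r 70.4 resist 16.3 radial 0.9 fz -6.4 [ 0.59278912 -0.10175274  0.2944857 ] 19.45
clock: 20.15
position: [0.5854, -0.0992, 0.2944]
ee_rot: [0.0, 0.619, 0.785, 0.0]
contact_force: [0.1, 1.5, -0.7]
width: 0.085
gripper_force: 0.0
clock: 20.65
position: [0.5858, -0.0993, 0.3954]
ee_rot: [0.001, 0.619, 0.785, 0.001]
contact_force: [-0.8, 0.0, 0.4]
width: 0.0855
gripper_force: 0.0
hub 0.74 [ 0.609377   -0.03332379  0.251     ]
crank_knob 0.86 [ 0.59551039 -0.0998912   0.287     ]
```

View pics/s4.png

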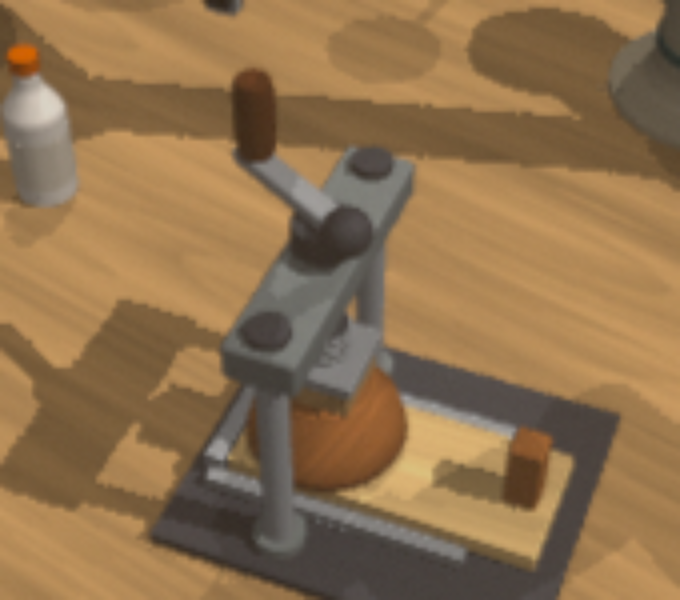

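The pad sits on the block, the carrier is home and the knob is free (crop 255,115) about 0.24 turn past contact. I'm handing it in.

```bash
python3 -c "
from rig import manip
print(manip.sign_off())"
```

```text
the job is handed in; nothing more can be done
None
```

I pushed the carrier home against the stop, wound the press about 0.24 turn past first contact, released the crank and handed the job in; the hand-in returned no verdict, and I worked out the clamping force (about 120 N) from the crank angle, not a direct reading.

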